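Inspect the beans under the reading lens

ROBOT

A 6-joint arm with a two-finger parallel gripper is mounted at the origin on the work surface. World frame = base frame: x ahead of the robot, y to its left, z up, the work surface at z = 0. Lengths are in m, angles in rad, forces in N, time in s.
With the tool pointing down it reaches from about 0.4 to 0.825 m from the base axis. Payload 7 kg.
Tool frame: the origin (TCP) lies midway between the tips of the shut fingers; the grasp point (between the pads) lies 19 mm behind it; y points along the fingers, z is the direction in which the jaws open and shut, and the axes are right-handed (so a half turn about y gives the same grasp; the last joint's range is limited). The gripper opens to 85 mm and grips with 20 to 120 N. Pads are 22 mm wide; open, the fingers measure 114 mm over their backs; the gripper's body (76 mm by 85 mm) begins 54 mm behind the grasp point. The pads swing forward as they close: fully open they stand 13 mm farther back than shut.
Start: joints at [1.474, 0.359, 0.012, 0, -1.224, -0.288], TCP at [0.253, 0.626, 0.198] pointing down, gripper open.
Joint ranges: [-3.07, 3.07], [-1.43, 2.12], [-1.02, 1.25], [-3.03, 1.67], [-3.05, -0], [-3.03, 3.03]. Speed limits (rad/s): [2.39, 2.39, 3.01, 3.14, 3.14, 3.14].

INTERFACE

Orientations are given as a unit quaternion [w, x, y, z].
In Python, from plant import telemetry, eyes, env, models gives the robot as it stands.
- The arm moves only by the shell command python3 -m creep 'ROWS'. ROWS is JSON, a list of rows, each a list of 5 numbers: the finger opening in mm, from 0 to 85.4, then the shift along the tool's x, y, z in mm, then the turn about the tool's y in degrees. In form: [[fingers, dx, dy, dz, yaw], ...]. A call has 1 to 10 rows; each row is the pose to reach, as a shift and turn from the pose measured when the call began, along the tool's axes at that moment; what a row does not reach only later rows make up. A row lasts 1/12 s, in which the tool goes at most 41.7 mm and 7.16 degrees, less where a joint would pass 70% of its speed; a pose out of reach is approached as far as the arm can. A call with a gripper value outside its range is refused whole. The fingers move at their own pace and stop on an object; the grip force is fixed at half the most. Time passes only in rows, so rows that repeat a pose let the fingers close. It gives the time, the measured TCP pose, the force and the opening at its end, in the units of the state.
- telemetry.observe(): the state, without advancing time (a new reading comes with each control period).
- eyes.read_camera(name): name is "side" or "top" or "wrist"; returns the picture (480x640x3 uint8, red, green, blue); there is no depth.
- eyes.camera_model(name): a dict with "vfov" (degrees; the focal length in pixels is half the picture's height over the tangent of half this angle, whatever the lens; pixels are square), "cx", "cy" (the principal point, pixels), "world_to_cam" (4x4, takes a point from world to camera coordinates); the wrist camera has in their place "T_tool_cam" (4x4, takes a point from camera to tool coordinates, whose origin is the TCP and whose axes are the tool frame's). Camera axes: x right, y down, z forward; pixel columns grow to the right and rows downward; lengths in m; the calibration is good to about 2 mm. A picture is of the moment at which its call begins: read the wrist's pose just before it. camera_model takes no time and is no camera call.
- env.hand_in(): hands the job in, once; it reports no verdict.
Trained networks look in the newest picture that a camera, given by its name, has taken for a name from the list of things; names that differ only in an ending like _2 or _b are one class to them, and where a whole thing is asked for, a point or a joint stands for the part that bears it (a point fixed in the world has none). Each returns a list of dicts, best first, with "conf" (0 to 1); they miss things now and then, are a little off and sometimes report something else, mostly with a low value. They report only what shows in the picture. A call takes as long as a camera call. They do not tell look-alikes from the thing itself.
- models.boxes_of(camera, name): "location" ([x, y, z] in m, in world coordinates, good to about 4 mm: the middle of the surface that is visible of it).
- models.cut_out(camera, name): "pixels" (480x640 bool, what is visible of it).
- models.mark_of(camera, name): "location" ([x, y, z] in m, in world coordinates, good to about 4 mm: a listed point, or the origin of a listed thing).
The state is a dict: "clock": time; "joint_positions": joint angles; "qd": joint speeds; "tau": joint torques, N m; "tool_pos": TCP position; "tcp_rot": TCP orientation; "force": force on the tool from outside, world axes, zero at the start; "torque": the same for the moment, N m; "finger_gap": opening from 0.0 (shut) to 1.0 (fully open).
Only numpy, scipy, OpenCV 4.12 (cv2) and the standard library are available. Lean on these libraries where they do the work, as an engineer would, in place of code of your own. Each camera call takes 0.05 s, during which the arm holds its last target.

TASK

Pull the bean tray out by its knob, all the way to its stop. Then pick up the reading lens and hold it level and still, centred above the middle of the beans, with the lens at the same height as the round marker disc on the post; finish while still holding it there, the lens touching nothing but the gripper. Do not shift the marker disc, and leave the jar, the tin and the bowl alone.

Things in the scene. Friction and masses are not known exactly. Their poses are not given: they have to be found in the camera images.
- station: Fixed wooden bean-inspection box, 130 (x) x 110 (y) x 50 mm high; origin at the centre of its underside, on the bench. The tray slides out of its front along the box's own -x direction (roughly towards the robot). A steel post 8 mm thick stands on its top, 30 mm behind the centre (+x), its top 165 mm above the bench.
- tray (a joint): How far the tray is pulled out, in m: 0 = shut, 0.075 = at its stop (as far as it goes). A light closing spring (0.3 to 1.4 N) pulls on it but the slide's drag (3.5 N) is greater, so it stays where it is left; about 5 N pulls it out. Starts 0 to 20 mm open.
- pull (a point): Middle of the grip part of the tray's upright steel knob: a pin 16 mm in diameter, its top 54 mm above the bench (16 mm above this point), standing on a lip 17 mm high and 30 mm wide, in front of the tray's 106 mm wide front panel. The pin's centre is 31 mm in front of the panel's face and moves with the tray.
- sample (a point): The middle of the group of three white beans in the tray, at the beans' tops, 26 mm above the bench; moves with the tray, 80 mm behind the knob's axis. With the tray at its stop it lies 35 mm in front of the box. The tray's walls reach 31 mm and its front panel 47 mm above the bench.
- mark (a point): Centre of the flat steel marker disc (36 mm diameter, 4 mm thick, level) clamped on the post; this point's height above the bench (105 to 145 mm) is the height the middle of the lens must have. It holds its height unless pushed hard.
- loupe: Loose reading lens, about 90 g: a round dark steel rim 68 mm in diameter and 12 mm thick with a glass lens, and a straight wooden handle 16 mm wide, 16 mm tall and 100 mm long that runs along its own -x from 34 to 134 mm from the lens centre. Origin at the centre of the rim's underside; own z is up when level. At the start it lies level on its rest.
- lens (a point): Centre of the glass lens, 6 mm above the rim's underside.
- handle (a point): Point on the handle's middle line, 70 mm from the lens centre, 8 mm above the handle's underside; a good place to grip, from above across the handle.
- rest: Fixed wooden rest of the lens: a base board 190 x 50 x 6 mm and two blocks 40 mm wide with tops 36 mm above the bench, one under the rim (25 mm behind to 35 mm in front of the origin) and one under the handle's end (110 to 130 mm behind the origin, own -x); the handle is free between them. Origin under the lens centre, on the bench.
- jar: Bystander: clay-coloured jar, 66 mm in diameter, 100 mm high; origin at the centre of its underside.
- tin: Bystander: metal tin 62 x 82 x 88 mm high; origin at the centre of its underside.
- bowl: Bystander: clay bowl, 110 mm wide, 50 mm high; origin at the centre of its underside.
Not all that is in view belongs to the job. There is more than one size of the loupe; the job needs the smallest. Several things have the shape of the station; the one meant has the colours described above.

How it is judged:
By the outcome, as a careful person would: the job done as asked, in the order asked, and still so for the second after the job is handed in, while the arm keeps its last pose, push and grip.
It also fails if it takes over 48 s, if anything falls off the work surface, if the arm or the gripper's body presses on something with over 40 N, if the wrist force passes 120 N, or if a joint passes its speed limit or range.

## Working session

There is one attempt and no reset: what is moved stays moved. The work goes in short steps, Python scripts to look and compute and a shell command to move; the robot and the scene stay as the last step left them, time stands still between calls to the robot, and variables do not carry over. Pictures are saved under pics/ and viewed, and the job is handed in when it is done.

```bash
mkdir -p pics; ls; python3 - <<'E'
from plant import telemetry, eyes
import cv2
s=telemetry.observe();print({k:s[k] for k in s})
for n in("side","top","wrist"):
    im=eyes.read_camera(n);cv2.imwrite(f"pics/{n}0.png",im[:,:,::-1]);print(n,eyes.camera_model(n))
E
```

```text
pics
{'clock': 0.0, 'joint_positions': array([ 1.47411425e+00,  3.59365752e-01,  1.10375223e-02, -3.28685426e-04,
       -1.22410899e+00, -2.88092511e-01]), 'qd': array([ 0.00089538,  0.000116  , -0.00039356,  0.00099189,  0.00236096,
       -0.00014196]), 'tau': array([ 6.58008157e-04, -5.83331752e+01,  2.93413442e+01,  6.93674594e+00,
       -6.05167996e-03, -2.59015150e-05]), 'tool_pos': array([0.25320052, 0.62511868, 0.19737198]), 'tcp_rot': array([ 0.13529284, -0.13518619, -0.69346533,  0.69464119]), 'force': array([0.34512852, 0.26407827, 0.09603485]), 'torque': array([-0.04263158, -0.01990201, -0.01623851]), 'finger_gap': 1.002409291743978}
side {'vfov': 46.74597954354229, 'cx': 322.44133942243326, 'cy': 237.48290386662924, 'world_to_cam': array([[ 0.8990581 , -0.43781235,  0.00385817, -0.53091097],
       [-0.29100004, -0.60411313, -0.74186677,  0.20651209],
       [ 0.3271292 ,  0.6658586 , -0.67053621,  1.10388751],
       [ 0.        ,  0.        ,  0.        ,  1.        ]])}
top {'vfov': 55.25146922713775, 'cx': 319.60035282857865, 'cy': 240.7988101961833, 'world_to_cam': array([[-1.13700080e-03, -9.99826835e-01, -1.85743961e-02,
        -2.31760243e-03],
       [-9.90047161e-01,  3.73949503e-03, -1.40686301e-01,
         5.52722101e-01],
       [ 1.40731397e-01,  1.82295677e-02, -9.89879971e-01,
         1.15916841e+00],
       [ 0.00000000e+00,  0.00000000e+00,  0.00000000e+00,
         1.00000000e+00]])}
wrist {'vfov': 67.98119309216148, 'cx': 320.05519818251815, 'cy': 236.35111245892256, 'T_tool_cam': array([[-4.85776545e-04,  9.61024240e-01,  2.76463693e-01,
        -6.98785574e-02],
       [-3.51051781e-04, -2.76463873e-01,  9.61024247e-01,
        -1.74668261e-01],
       [ 9.99999820e-01,  3.69789967e-04,  4.71668935e-04,
         7.67855512e-04],
       [ 0.00000000e+00,  0.00000000e+00,  0.00000000e+00,
         1.00000000e+00]])}
```

View pics/side0.png

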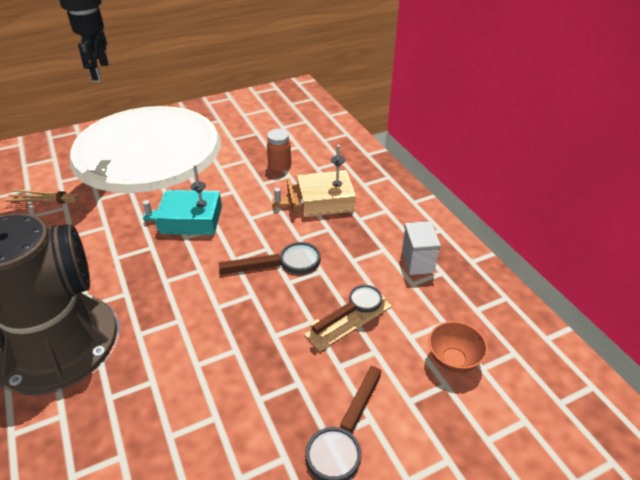

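View pics/top0.png

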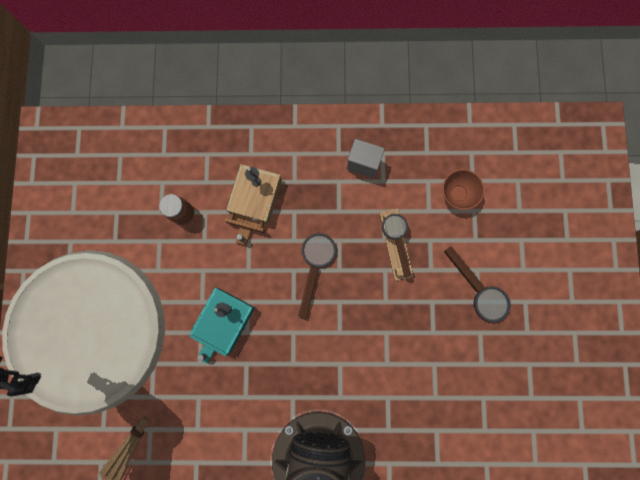

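View pics/wrist0.png

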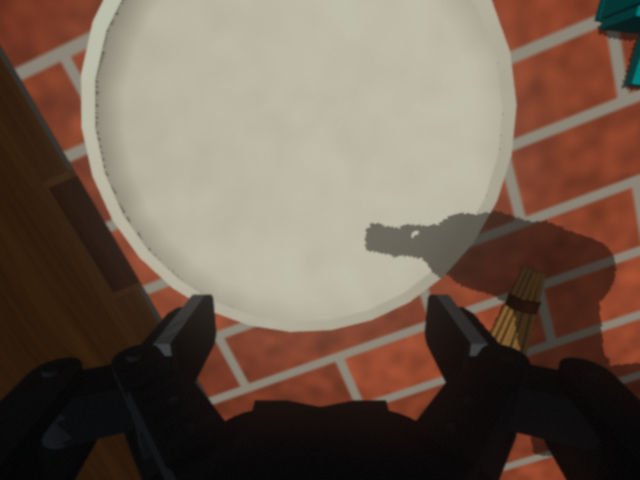

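The top picture shows two station-shaped things: wooden at (253,195) and cyan at (221,320). It also shows three lenses: on the rest at (395,228), and loose at (319,250) and (492,304). The description points to the wooden station and the smallest lens, the one on the rest.

```bash
cat > h.py <<'E'
import numpy as np,cv2
from plant import telemetry, eyes, env, models
def proj(n,p):
    m=eyes.camera_model(n);f=240/np.tan(np.radians(m['vfov']/2));c=m['world_to_cam']@np.r_[p,1]
    return np.array([m['cx']+f*c[0]/c[2],m['cy']+f*c[1]/c[2]])
def tri(u1,u2,n1='top',n2='side'):
    from scipy.optimize import least_squares
    return least_squares(lambda p:np.r_[proj(n1,p)-u1,proj(n2,p)-u2],[.6,.2,.05])
def pix_at_z(n,u,z):
    from scipy.optimize import fsolve
    return np.r_[fsolve(lambda q:proj(n,[q[0],q[1],z])-u,[.6,0.1]),z]
def R():
    from scipy.spatial.transform import Rotation as Ro
    s=telemetry.observe();q=s['tcp_rot'];return Ro.from_quat([q[1],q[2],q[3],q[0]]).as_matrix(),s['tool_pos']
E
python3 - <<'E'
from h import *
np.set_printoptions(precision=4,suppress=True)
print(R())
for n in("top","side"):
    for t in("pull","mark","sample","lens","handle","station","loupe","rest","jar","tin","bowl"):
        for d in models.mark_of(n,t)[:4]: print(n,t,round(d['conf'],2),np.array(d['location']),proj(n,d['location']).round())
im=eyes.read_camera('top');a=cv2.resize(im[150:260,210:310],None,fx=4,fy=4,interpolation=2)
im2=eyes.read_camera('top');b=cv2.resize(im2[190:300,350:450],None,fx=4,fy=4,interpolation=2)
cv2.imwrite('pics/crop1.png',np.hstack([a,b])[:,:,::-1])
im=eyes.read_camera('side');a=cv2.resize(im[135:225,260:360],None,fx=4,fy=4,interpolation=2)
b=cv2.resize(im[265:355,295:395],None,fx=4,fy=4,interpolation=2)
cv2.imwrite('pics/crop2.png',np.hstack([a,b])[:,:,::-1])
E
```

```text
(array([[-0.9269, -0.0004, -0.3754],
       [ 0.3754, -0.0012, -0.9269],
       [-0.0001, -1.    ,  0.0013]]), array([0.2532, 0.6253, 0.1976]))
top pull 0.83 [0.5581 0.2055 0.0383] [240. 239.]
top pull 0.81 [0.2559 0.2948 0.0386] [202. 357.]
top mark 0.43 [0.3741 0.2365 0.1065] [220. 310.]
top mark 0.41 [0.7072 0.1613 0.1243] [252. 175.]
top sample 0.63 [0.6389 0.1819 0.0259] [250. 210.]
top sample 0.16 [ 0.589  -0.2027  0.0358] [395. 227.]
top lens 0.82 [ 0.3863 -0.4491  0.0082] [490. 305.]
top lens 0.77 [ 0.5887 -0.1994  0.0414] [395. 227.]
top lens 0.74 [ 0.5334 -0.0007  0.005 ] [319. 250.]
top handle 0.58 [ 0.5205 -0.2187  0.0455] [403. 252.]
top handle 0.56 [0.4428 0.0258 0.0077] [309. 284.]
top station 0.98 [ 0.6824  0.1662 -0.0017] [258. 196.]
top station 0.88 [ 0.3506  0.2445 -0.0043] [227. 319.]
top loupe 0.96 [ 0.5889 -0.2002  0.0368] [395. 227.]
top loupe 0.85 [ 0.3894 -0.4528 -0.0024] [490. 304.]
top loupe 0.83 [0.5273 0.0009 0.0024] [318. 252.]
top rest 0.76 [ 0.5923 -0.2032  0.    ] [394. 228.]
top jar 0.74 [ 0.6353  0.3701 -0.0022] [184. 214.]
top tin 0.16 [0.5592 0.20
[... 799 characters left out ...]
. 314.]
side handle 0.6 [ 0.466  -0.3971  0.0105] [357. 408.]
side station 0.73 [ 0.3514  0.2471 -0.0037] [193. 221.]
side station 0.7 [ 0.6869 -0.3802 -0.0004] [453. 360.]
side station 0.68 [ 0.6798  0.1706 -0.0022] [325. 202.]
side loupe 0.88 [ 0.5328 -0.0008  0.0001] [300. 260.]
side loupe 0.7 [ 0.3899 -0.4557  0.0005] [334. 458.]
side loupe 0.59 [ 0.5925 -0.2034  0.038 ] [367. 300.]
side loupe 0.34 [0.7125 0.1621 0.1222] [338. 160.]
side rest 0.7 [ 0.5895 -0.1964 -0.0015] [363. 311.]
side jar 0.84 [ 0.6354  0.3741 -0.0017] [279. 165.]
side jar 0.72 [ 0.5215 -0.2165  0.0482] [339. 313.]
side tin 0.7 [ 0.7733 -0.126   0.0006] [418. 262.]
side bowl 0.81 [ 0.6845 -0.3772  0.0019] [451. 358.]
```

```bash
sleep 1
```

```text
(no output)
```

View pics/crop1.png

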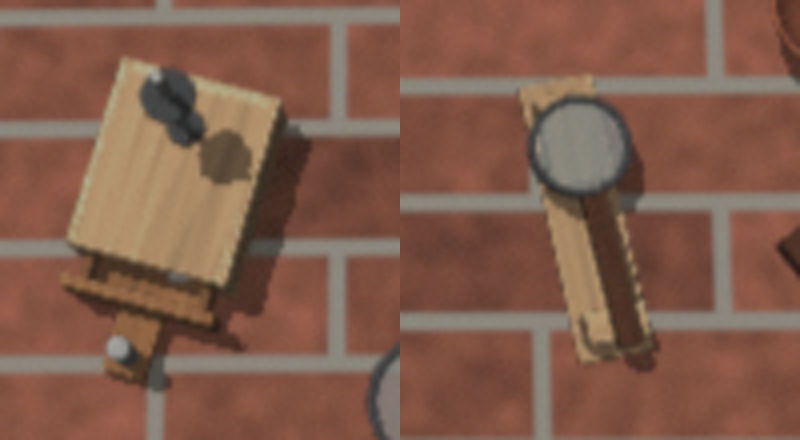

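View pics/crop2.png

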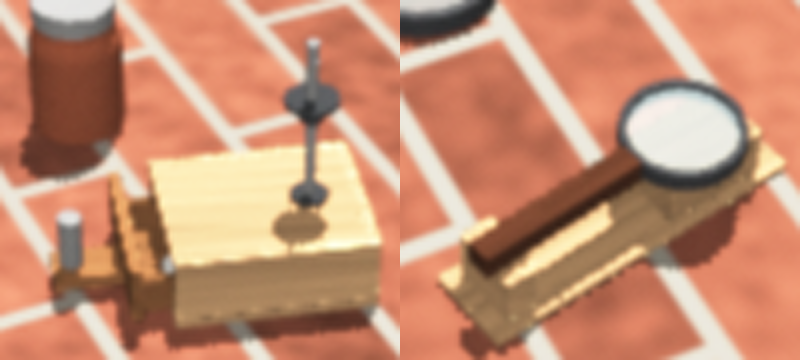

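```bash
python3 - <<'E'
from h import *
print(telemetry.observe()['clock'])
E
```

```text
1.4
```

Side crops confirm the choice: pale wood station with the steel disc at (338,160) and knob at (277,193), and the small loupe on its rest at (364,298). The measured distances agree: pull to sample is 80 mm, and the box axis is about -17°. I'm approaching to above the knob.

```bash
python3 -m creep '[[85,-443,0,273,-5],[85,-443,0,273,-5],[85,-443,0,273,-5],[85,-443,0,273,-5],[85,-443,0,273,-5],[85,-443,0,273,-5],[85,-443,0,273,-5],[85,-443,0,273,-5],[85,-443,0,273,-5],[85,-443,0,273,-5]]'; python3 - <<'E'
from h import *
np.set_printoptions(precision=4,suppress=True)
r,t=R();print(r,t)
E
```

```text
clock: 2.23
tool_pos: [0.501, 0.2882, 0.1988]
tcp_rot: [-0.105, 0.105, 0.7, -0.699]
force: [1.1, 0.1, -0.0]
finger_gap: 0.996
[[-0.9562  0.0006 -0.2928]
 [ 0.2928  0.0006 -0.9562]
 [-0.0004 -1.     -0.0008]] [0.501  0.2882 0.1988]
```

```bash
python3 -m creep '[[85,-40,0,30,0],[85,-81,0,61,0],[85,-81,30,61,0],[85,-81,70,61,0],[85,-81,74,61,0],[85,-81,74,61,0]]'; python3 - <<'E'
from h import *
np.set_printoptions(precision=4,suppress=True)
r,t=R();print(r,t)
im=eyes.read_camera('wrist');cv2.imwrite('pics/w1.png',im[:,:,::-1])
for p in("pull","mark","sample","station"):
  for d in models.mark_of('wrist',p)[:2]:print(p,d['conf'],np.array(d['location']))
E
```

```text
clock: 2.73
tool_pos: [0.5592, 0.2047, 0.1227]
tcp_rot: [0.106, -0.104, -0.698, 0.7]
force: [0.7, 0.0, 1.0]
finger_gap: 0.996
[[-0.9559 -0.0039 -0.2936]
 [ 0.2936 -0.0028 -0.9559]
 [ 0.0029 -1.      0.0038]] [0.5592 0.2047 0.1227]
pull 0.95 [0.5582 0.2065 0.0341]
station 0.81 [0.6822 0.1712 0.0013]
```

View pics/w1.png

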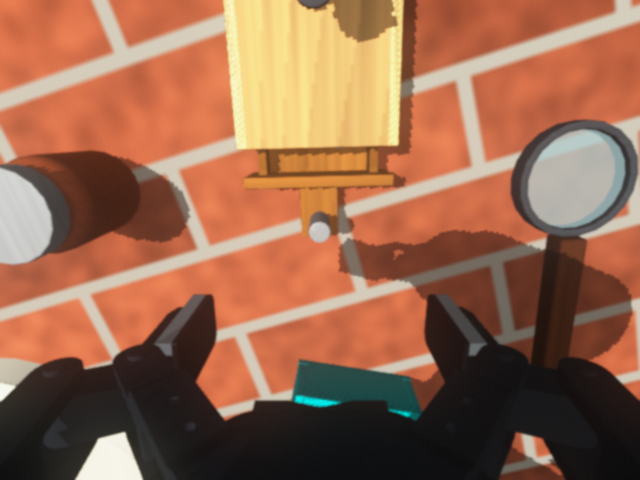

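Wrist view: knob top at (319,228), with the box's front edge running from (238,149) to (399,144). I'll turn these pixels into positions.

```bash
cat >> h.py <<'E'
def wray(u,z,r=None,t=None):
    if r is None: r,t=R()
    m=eyes.camera_model('wrist');f=240/np.tan(np.radians(m['vfov']/2));T=m['T_tool_cam']
    d=r@(T[:3,:3]@np.array([(u[0]-m['cx'])/f,(u[1]-m['cy'])/f,1]));o=t+r@T[:3,3]
    return o+d*(z-o[2])/d[2]
E
python3 - <<'E'
from h import *
np.set_printoptions(precision=4,suppress=True)
r,t=R()
P=wray((319,228.5),.054);print('pin',P)
a,b=wray((238,149),.05),wray((399,144.5),.05);print(a,b,np.linalg.norm(a-b),np.degrees(np.arctan2(*(a-b)[:2])))
a,b=wray((246,178),.047),wray((393,175),.047);print(a,b,np.linalg.norm(a-b),np.degrees(np.arctan2(*(a-b)[:2])))
print('tool delta',r.T@(P-t)*1000)
print(tri((240,236.5),(277,188.5)).x, tri((240,236.5),(277,188.5)).fun)
E
```

```text
pin [0.5659 0.2064 0.054 ]
[0.6352 0.2436 0.05  ] [0.6059 0.137  0.05  ] 0.11060123081289785 15.34828225525456
[0.6148 0.2459 0.047 ] [0.5865 0.1453 0.047 ] 0.10448666273586776 15.72781320067693
tool delta [-4.4091 73.0709  0.1016]
[0.5623 0.2015 0.0581] [ 0.0285 -0.0989 -0.0975  0.0176]
```

```bash
python3 -m creep '[[85,-4,30,0,0],[85,-4,70,0,0],[85,-4,98,0,0],[85,-4,98,0,0],[40,-4,98,0,0],[10,-4,98,0,0],[10,-4,98,0,0],[10,-4,98,0,0],[10,-4,98,0,0],[10,-4,98,0,0]]';  python3 -m creep '[[10,0,0,0,0],[10,0,0,0,0],[10,0,0,0,0]]'
```

```text
clock: 3.82
tool_pos: [0.5661, 0.2071, 0.0302]
tcp_rot: [-0.103, 0.106, 0.701, -0.698]
force: [0.2, 0.8, 0.0]
finger_gap: 0.143
clock: 4.07
tool_pos: [0.5662, 0.2071, 0.0304]
tcp_rot: [-0.102, 0.106, 0.701, -0.698]
force: [-1.4, -0.5, -0.2]
finger_gap: 0.117
```

The gap is 10 mm, which is smaller than the pin, so the pin doesn't seem to be held. Looking.

```bash
python3 - <<'E'
from h import *
np.set_printoptions(precision=4,suppress=True)
r,t=R();print(r,t,telemetry.observe()['finger_gap'])
im=eyes.read_camera('wrist');cv2.imwrite('pics/w2.png',im[:,:,::-1])
im=eyes.read_camera('side');cv2.imwrite('pics/s2.png',cv2.resize(im[100:250,200:400],None,fx=4,fy=4)[:,:,::-1])
E
```

```text
[[-0.9566  0.0053 -0.2913]
 [ 0.2913  0.0037 -0.9566]
 [-0.004  -1.     -0.005 ]] [0.5662 0.2071 0.0304] 0.11685321145790871
```

View pics/w2.png

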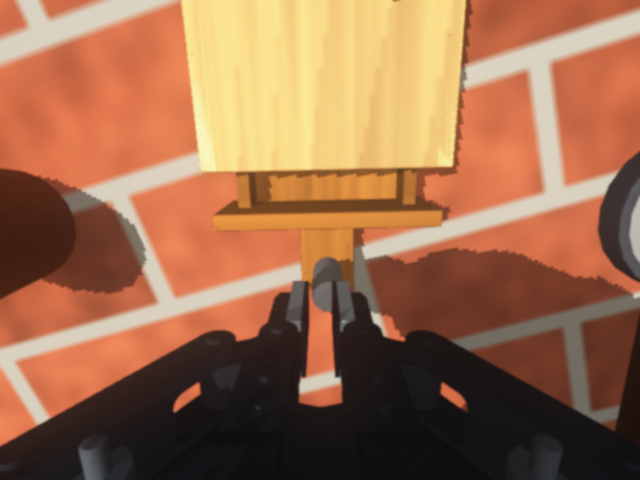

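View pics/s2.png

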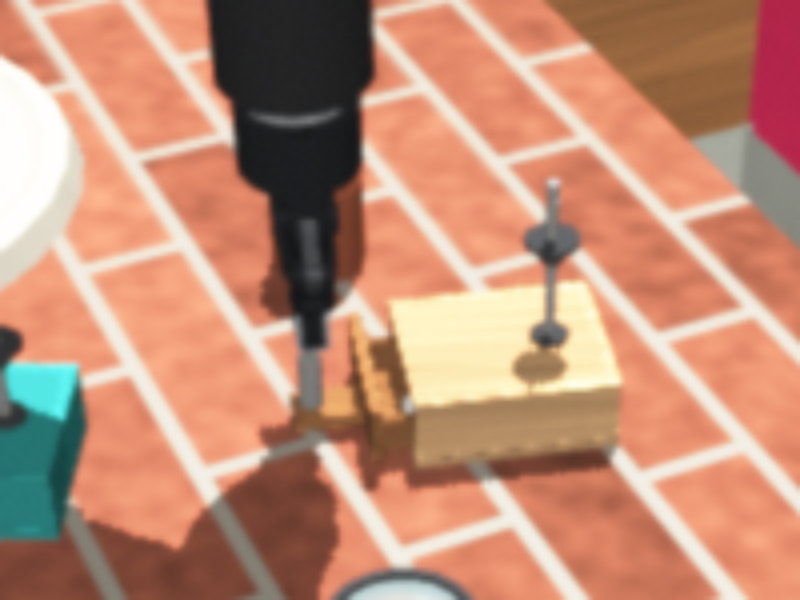

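The wrist view shows the pin at (327,283) apparently between the fingertips. I'll close fully to test.

```bash
python3 -m creep '[[0,0,0,0,0],[0,0,0,0,0],[0,0,0,0,0]]'; python3 - <<'E'
from h import *
im=eyes.read_camera('wrist');cv2.imwrite('pics/w3.png',cv2.resize(im[200:400,220:440],None,fx=3,fy=3)[:,:,::-1])
E
```

```text
clock: 4.42
tool_pos: [0.566, 0.207, 0.0301]
tcp_rot: [-0.103, 0.106, 0.701, -0.698]
force: [-0.2, 0.2, 0.7]
finger_gap: 0.001
```

View pics/w3.png

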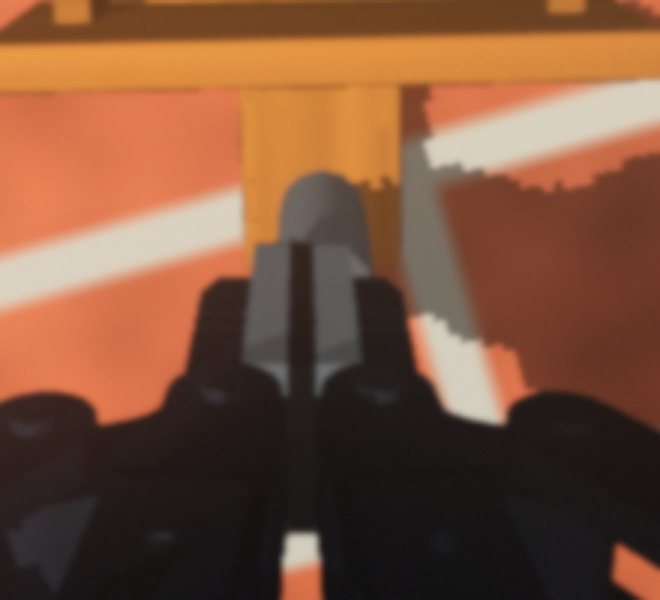

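```bash
python3 - <<'E'
from h import *
np.set_printoptions(precision=4,suppress=True)
r,t=R();print(t)
print(wray((326,257.5),.017),wray((326,257.5),.054))
print('lip/panel edge',wray((325,228),.017), wray((325,215),.047))
m=eyes.camera_model('wrist');f=240/np.tan(np.radians(m['vfov']/2));T=np.linalg.inv(m['T_tool_cam'])
def wp(p):
    c=T@np.r_[r.T@(np.array(p)-t),1];return (m['cx']+f*c[0]/c[2],m['cy']+f*c[1]/c[2]),c[2]
print(wp(t))
for x,y in((.566,.2064),(.5585,.206),(.55,.208)):
  print(x,[np.round(wp((x,y,z))[0]) for z in(.017,.054)])
d=models.mark_of('wrist','pull');print(d)
d=models.cut_out('wrist','pull');
for q in d[:1]:
  ys,xs=np.where(q['pixels']);print(q['conf'],ys.min(),ys.max(),xs.min(),xs.max())
im=eyes.read_camera('top');cv2.imwrite('pics/t3.png',cv2.resize(im[140:290,170:330],None,fx=5,fy=4)[:,:,::-1])
E
```

```text
[0.5661 0.207  0.0301]
[0.5683 0.202  0.017 ] [0.5808 0.1988 0.054 ]
lip/panel edge [0.5847 0.1977 0.017 ] [0.5981 0.194  0.047 ]
((np.float64(318.4670804155295), np.float64(272.08361414034596)), np.float64(0.1871660931922014))
0.566 [array([320., 263.]), array([319., 291.])]
0.5585 [array([324., 275.]), array([325., 305.])]
0.55 [array([325., 289.]), array([326., 322.])]
[{'location': [0.5607, 0.2047, 0.0319], 'conf': 0.92}]
0.77 168 293 212 442
```

View pics/t3.png

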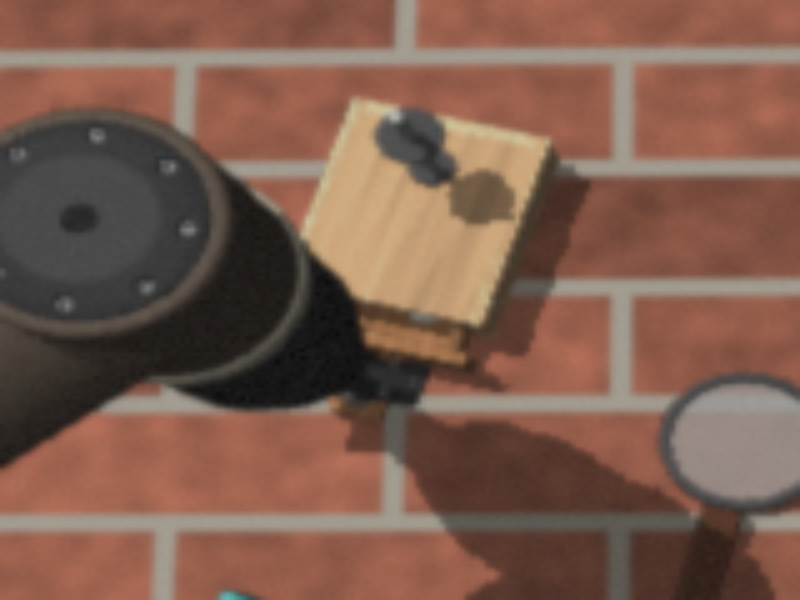

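```bash
python3 - <<'E'
from h import *
np.set_printoptions(precision=1,suppress=True)
r,t=R()
im=eyes.read_camera('side');
for p in(t,t+[0,0,.03]):print(proj('side',p),proj('top',p))
for z in(.017,.054):print(z,proj('side',[.5606,.2043,z]))
c=cv2.resize(im[150:220,240:330],None,fx=8,fy=8,interpolation=2)[:,:,::-1].copy()
def dot(p,col):
    u=(proj('side',p)-[240,150]+.5)*8;cv2.circle(c,tuple(int(v) for v in u),4,col,1)
dot(t,(0,0,255));dot([.5606,.2043,.017],(0,255,0));dot([.5606,.2043,.054],(0,255,0))
cv2.imwrite('pics/s3.png',c)
E
```

```text
[278.  195.8] [240.  236.6]
[277.4 186.3] [237.8 234.8]
0.017 [276.7 201. ]
0.054 [275.9 189.4]
```

View pics/s3.png

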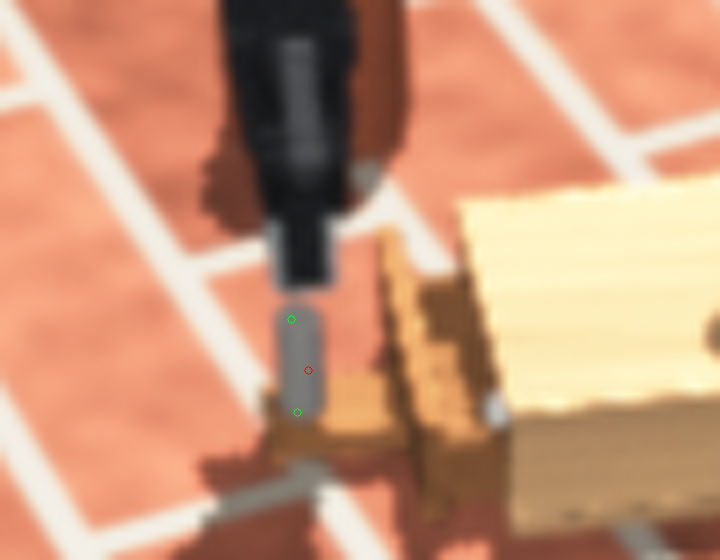

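Side view: the shut fingertips end above the pin top, at about (277,186) against the pin top at (277,188). The reported z of 0.030 is therefore doubtful. I'll check the wrist scale against known widths.

```bash
python3 - <<'E'
from h import *
np.set_printoptions(precision=4,suppress=True)
s=telemetry.observe();print(s['joint_positions'],s['tool_pos'],s['force'])
r,t=R()
im=eyes.read_camera('wrist');cv2.imwrite('pics/w4.png',im[:,:,::-1])
for dz in(0,.01,.02,.03,.04):
    tt=t+[0,0,dz]
    a,b=wray((203,170),.05,r,tt),wray((456,166),.05,r,tt)
    c,d=wray((215,219),.047,r,tt),wray((442,211),.047,r,tt)
    print(dz,np.linalg.norm(a-b),np.linalg.norm(c-d),(a+b)/2)
E
```

```text
[ 0.6747  0.3947 -0.3605  0.0005 -0.8096  0.6001] [0.5661 0.207  0.0302] [-0.4686  0.1936  0.1084]
0 0.10864770031268826 0.10307621200815889 [0.618  0.1862 0.05  ]
0.01 0.11565314925925035 0.10959629757661828 [0.6171 0.1863 0.05  ]
0.02 0.12265859820581253 0.11611638314507766 [0.6162 0.1863 0.05  ]
0.03 0.12966404715237467 0.12263646871353696 [0.6153 0.1864 0.05  ]
0.04 0.13666949609893683 0.12915655428199635 [0.6144 0.1864 0.05  ]
```

View pics/w4.png

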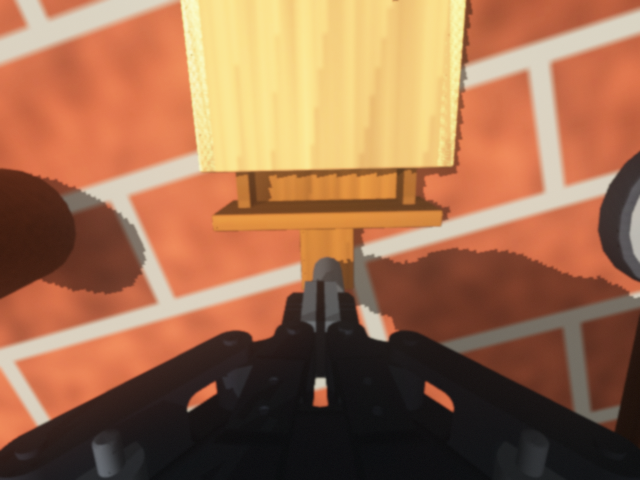

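The wrist scale confirms the reported height: the box edge measures 109 mm against 110. Both cameras show the fingertips about 30 mm short of the reported TCP. I'll open, go 36 mm lower (which stays clear of the bench even by nominal geometry), and look again before closing.

```bash
python3 -m creep '[[85,0,0,0,0],[85,0,0,0,0],[85,0,0,0,0],[85,0,0,0,0],[85,4,0,3,0],[85,4,0,3,0],[85,4,15,3,0],[85,4,25,3,0],[85,4,25,3,0]]'; python3 - <<'E'
from h import *
im=eyes.read_camera('wrist');cv2.imwrite('pics/w5.png',im[:,:,::-1])
im=eyes.read_camera('side');cv2.imwrite('pics/s5.png',cv2.resize(im[140:230,230:350],None,fx=6,fy=6)[:,:,::-1])
E
```

```text
clock: 5.47
tool_pos: [0.5599, 0.2044, 0.0029]
tcp_rot: [-0.104, 0.105, 0.7, -0.699]
force: [-0.3, -0.6, -0.2]
finger_gap: 0.995
```

View pics/w5.png

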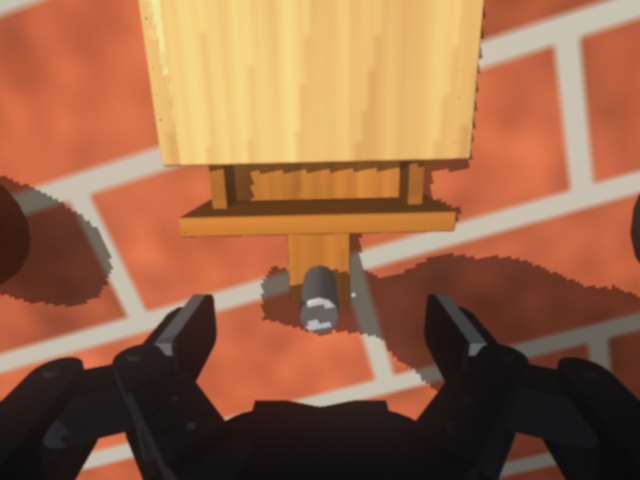

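View pics/s5.png

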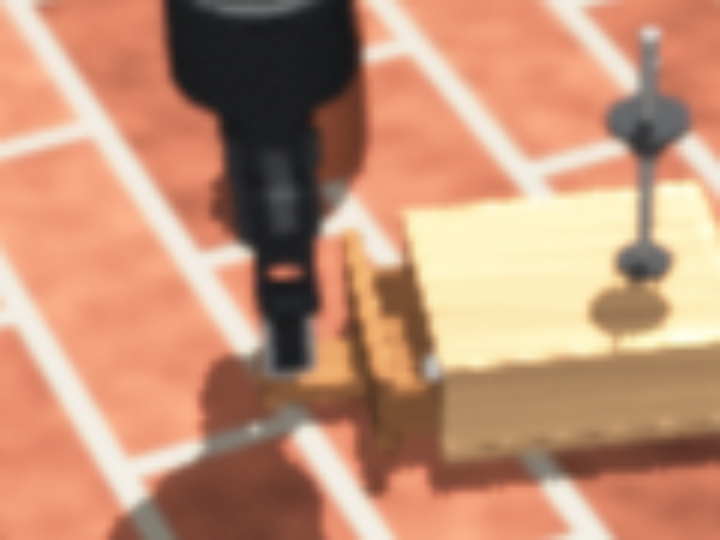

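Wrist view: pin at (320,315), midway between the open fingers at 213 and 428. Going 10 mm lower and closing.

```bash
python3 -m creep '[[85,0,5,0,0],[85,0,10,0,0],[85,0,10,0,0],[40,0,10,0,0],[30,0,10,0,0],[0,0,10,0,0],[0,0,10,0,0],[0,0,10,0,0],[0,0,10,0,0],[0,0,10,0,0]]'; python3 - <<'E'
from h import *
im=eyes.read_camera('wrist');cv2.imwrite('pics/w6.png',im[:,:,::-1])
r,t=R();print(r,t)
E
```

```text
clock: 6.4
tool_pos: [0.5611, 0.2047, -0.005]
tcp_rot: [-0.103, 0.105, 0.7, -0.699]
force: [-1.2, -2.7, 4.2]
finger_gap: 0.16
[[-0.9566928   0.00364127 -0.29107666]
 [ 0.29108497  0.00200062 -0.95669511]
 [-0.00290125 -0.99999137 -0.0029739 ]] [ 0.5610819   0.20475767 -0.00502374]
```

View pics/w6.png

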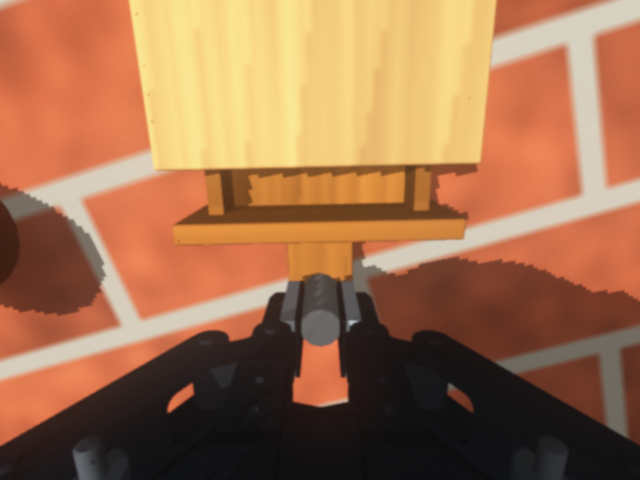

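The pin is gripped (opening 0.16, about 14–16 mm). Pulling along tool +x.

```bash
python3 -m creep '[[0,8,0,0,0],[0,16,0,0,0],[0,24,0,0,0],[0,32,0,0,0],[0,40,0,0,0],[0,46,0,0,0],[0,50,0,0,0],[0,50,0,0,0]]'
```

```text
clock: 7.12
tool_pos: [0.5124, 0.2184, -0.005]
tcp_rot: [-0.103, 0.105, 0.7, -0.699]
force: [-2.3, -4.4, 5.9]
finger_gap: 0.165
```

```bash
python3 -m creep '[[0,3,0,0,0],[0,5,0,0,0],[0,7,0,0,0],[0,9,0,0,0],[0,9,0,0,0]]'; python3 - <<'E'
from h import *
im=eyes.read_camera('wrist');cv2.imwrite('pics/w7.png',im[:,:,::-1])
E
```

```text
clock: 7.53
tool_pos: [0.5055, 0.2204, -0.005]
tcp_rot: [-0.102, 0.106, 0.7, -0.699]
force: [11.3, -8.9, -4.0]
finger_gap: 0.165
```

View pics/w7.png

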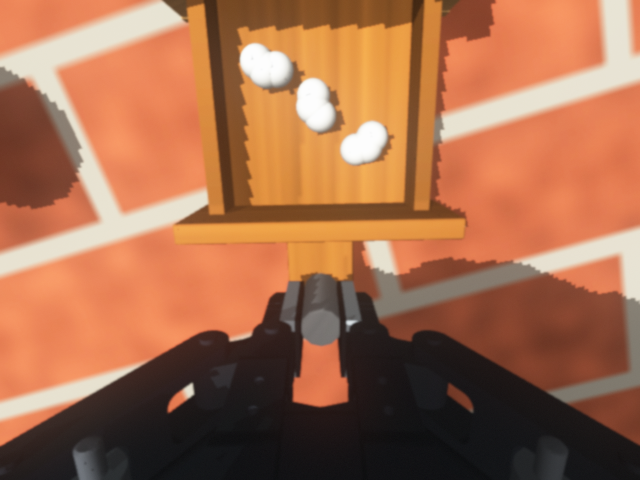

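Moved 7 mm for 9 mm commanded, with the force rising to about 14 N, so this is probably the stop. One more small pull to confirm.

```bash
python3 -m creep '[[0,3,0,0,0],[0,5,0,0,0],[0,5,0,0,0],[0,5,0,0,0]]'
```

```text
clock: 7.92
tool_pos: [0.5047, 0.2207, -0.0049]
tcp_rot: [-0.1, 0.107, 0.7, -0.699]
force: [24.9, -16.1, -12.2]
finger_gap: 0.166
```

At the stop: about 30 N with no further motion. Relax, open, rise.

```bash
python3 -m creep '[[0,0,0,0,0],[40,0,0,0,0],[85,0,0,0,0],[85,0,0,0,0],[85,0,0,0,0],[85,0,-30,0,0],[85,0,-70,0,0],[85,0,-110,0,0],[85,0,-130,0,0],[85,0,-130,0,0]]'; python3 - <<'E'
from h import *
np.set_printoptions(precision=4,suppress=True)
r,t=R();print(r,t)
im=eyes.read_camera('wrist');cv2.imwrite('pics/w8.png',im[:,:,::-1])
for c in('wrist','side'):
  if c=='side': im=eyes.read_camera('side');cv2.imwrite('pics/s8.png',cv2.resize(im[130:250,220:380],None,fx=5,fy=5)[:,:,::-1])
  for p in("pull","mark","sample","station"):
   for d in models.mark_of(c,p)[:2]:print(c,p,round(d['conf'],2),np.array(d['location']))
E
```

```text
clock: 8.75
tool_pos: [0.5059, 0.2232, 0.1309]
tcp_rot: [-0.097, 0.109, 0.702, -0.697]
force: [0.0, 0.7, -0.3]
finger_gap: 0.993
[[-0.9573  0.0172 -0.2885]
 [ 0.2886  0.0055 -0.9574]
 [-0.0149 -0.9998 -0.0103]] [0.5059 0.2232 0.1309]
wrist pull 0.87 [0.5043 0.222  0.0336]
wrist sample 0.7 [0.5852 0.1946 0.0275]
wrist station 0.73 [ 0.3519  0.25   -0.002 ]
wrist station 0.38 [ 0.6348  0.3727 -0.0011]
side pull 0.84 [0.2565 0.2943 0.0386]
side pull 0.56 [0.5095 0.2191 0.0391]
side mark 0.62 [0.3761 0.2281 0.106 ]
side mark 0.5 [0.7093 0.1645 0.1223]
side sample 0.75 [0.5825 0.2012 0.0287]
side station 0.67 [ 0.3507  0.2474 -0.0039]
side station 0.63 [ 0.6818  0.1743 -0.0049]
```

View pics/w8.png

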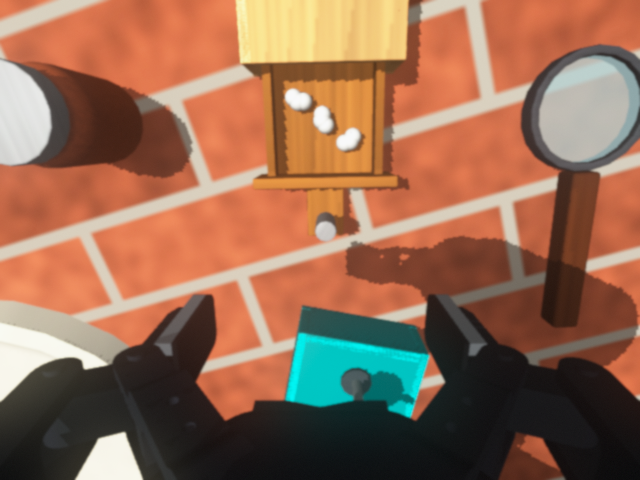

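View pics/s8.png

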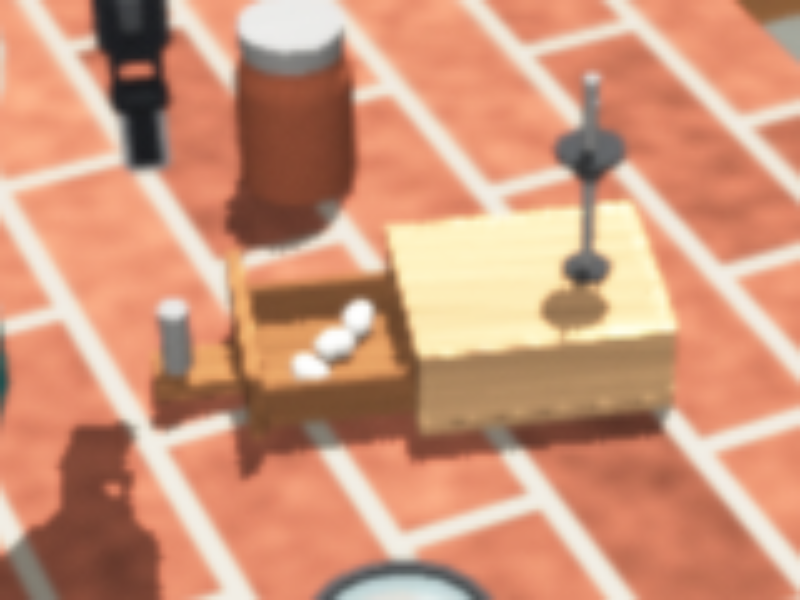

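Both views show the tray fully out with three white beans at (323,118) in the wrist view, and the disc untouched. Computing sample, mark and handle.

```bash
python3 - <<'E'
from h import *
np.set_printoptions(precision=4,suppress=True)
r,t=R()
print('beans wrist',[wray(u,.022) for u in((299,99),(323,120),(348,140))],'mid',wray((323,119.5),.024))
a,b=wray((240,64),.05),wray((408,62),.05);print('box front',(a+b)/2,np.linalg.norm(a-b),np.degrees(np.arctan2(*(a-b)[:2])))
q=tri((252,173.7),(338,160));print('mark',q.x,q.fun)
q=tri((395,228),(365.5,298));print('lens',q.x,q.fun)
def pz(n,u,z): return pix_at_z(n,np.array(u),z)
# beans side s8: crop/5+(220,130)
print('beans side',pz('side',(220+337/5-.5,130+343/5-.5),.024))
h=cv2.imread('pics/top0.png');
for n in('top','side'):
  im=eyes.read_camera(n)
  for p in('lens','handle','loupe'):
    for d in models.mark_of(n,p)[:4]:
      l=np.array(d['location'])
      if l[1]<-.1 and l[0]>.48: print(n,p,round(d['conf'],2),l,proj(n,l))
  m=models.cut_out(n,'mark')
  for d in m[:3]:
    ys,xs=np.where(d['pixels']);print(n,'cut mark',round(d['conf'],2),len(xs),xs.min(),xs.max(),ys.min(),ys.max(),xs.mean(),ys.mean())
cv2.imwrite('pics/t8.png',cv2.resize(eyes.read_camera('top')[130:270,200:350],None,fx=5,fy=4)[:,:,::-1])
E
```

```text
beans wrist [array([0.5985, 0.207 , 0.022 ]), array([0.5795, 0.1944, 0.022 ]), array([0.5603, 0.1805, 0.022 ])] mid [0.5797 0.1943 0.024 ]
box front [0.6114 0.1844 0.05  ] 0.10767842155005596 16.215776781577585
mark [0.7107 0.1624 0.1232] [ 0.1045 -0.311  -0.3153  0.0764]
lens [ 0.5879 -0.2012  0.0447] [ 0.3856 -1.1627 -0.9354  0.2216]
beans side [0.5854 0.1959 0.024 ]
top lens 0.81 [ 0.5904 -0.2004  0.0456] [395.1147 225.8264]
top handle 0.81 [ 0.5166 -0.219   0.0442] [402.9548 254.0537]
top loupe 0.88 [ 0.5896 -0.1999  0.0357] [394.386  226.7805]
top cut mark 0.66 137 215 228 302 316 222.08759124087592 308.91970802919707
side handle 0.73 [ 0.5224 -0.2144  0.0459] [338.982  313.1054]
side loupe 0.69 [ 0.5908 -0.2026  0.0382] [365.9731 300.3339]
side cut mark 0.57 119 330 344 155 166 336.79831932773106 160.48739495798318
```

View pics/t8.png

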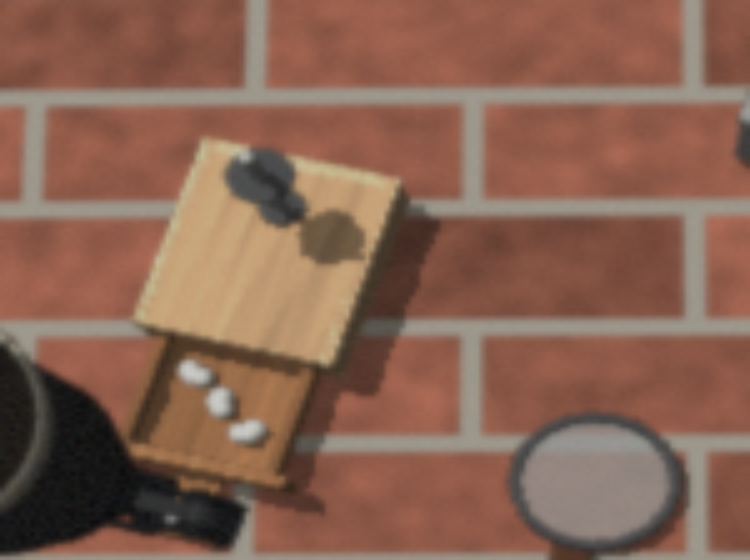

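```bash
python3 -m creep '[[85,-142,-2,418,-32],[85,-142,-2,418,-32],[85,-142,-2,418,-32],[85,-142,-2,418,-32],[85,-142,-2,418,-32],[85,-142,-2,418,-32],[85,-142,-2,418,-32],[85,-142,-2,418,-32],[85,-142,-2,418,-32],[85,-142,-2,418,-32]]';python3 -m creep '[[85,0,0,0,0]]'; python3 - <<'E'
from h import *
np.set_printoptions(precision=4,suppress=True)
r,t=R();print(r,t); print(r.T@(np.array([.521,-.218,.131])-t)*1000)
E
```

```text
clock: 10.63
tool_pos: [0.5167, -0.1876, 0.1276]
tcp_rot: [-0.097, 0.09, -0.7, 0.702]
force: [0.9, 1.6, 0.0]
finger_gap: 1.002
clock: 10.72
tool_pos: [0.5163, -0.1932, 0.1274]
tcp_rot: [-0.095, 0.088, -0.7, 0.702]
force: [0.2, 0.4, -0.0]
finger_gap: 0.997
[[-0.9663  0.0102  0.2571]
 [-0.2572 -0.0012 -0.9664]
 [-0.0095 -0.9999  0.0038]] [ 0.5163 -0.1932  0.1274]
[ 1.7695 -3.5106 25.231 ]
```

```bash
python3 -m creep '[[85,2,0,25,0],[85,2,0,25,0],[85,2,0,25,0],[85,2,0,25,0]]'; python3 - <<'E'
from h import *
np.set_printoptions(precision=4,suppress=True)
r,t=R();print(r,t)
im=eyes.read_camera('wrist');cv2.imwrite('pics/w9.png',im[:,:,::-1])
for p in("lens","handle","loupe"):
   for d in models.mark_of('wrist',p)[:2]:print(p,round(d['conf'],2),np.array(d['location']))
E
```

```text
clock: 11.05
tool_pos: [0.5205, -0.2178, 0.1273]
tcp_rot: [-0.095, 0.088, -0.7, 0.702]
force: [0.5, 0.5, 0.6]
finger_gap: 0.998
[[-0.9665  0.0098  0.2564]
 [-0.2565 -0.001  -0.9666]
 [-0.0092 -1.      0.0035]] [ 0.5205 -0.2178  0.1273]
lens 0.97 [ 0.5304 -0.0043  0.0068]
lens 0.85 [ 0.5902 -0.1994  0.0399]
handle 0.64 [0.4363 0.0178 0.0099]
handle 0.63 [ 0.5209 -0.2143  0.0411]
loupe 0.89 [ 0.5313 -0.0008 -0.0009]
loupe 0.63 [ 0.5915 -0.1991  0.0337]
```

View pics/w9.png

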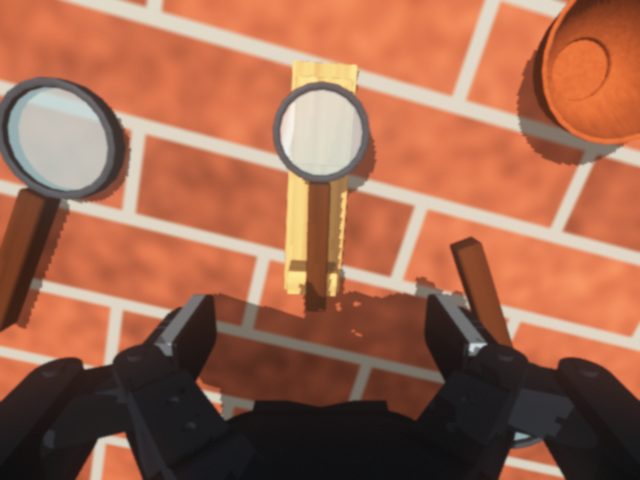

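```bash
python3 - <<'E'
from h import *
np.set_printoptions(precision=4,suppress=True)
r,t=R()
L=wray((321,132),.044);E=wray((315,308),.053);B=wray((318,185),.053)
print(L,E,B,np.linalg.norm((L-E)[:2]),np.degrees(np.arctan2((L-E)[1],(L-E)[0])),np.degrees(np.arctan2((B-E)[1],(B-E)[0])))
d=(L-E)[:2]/np.linalg.norm((L-E)[:2]);H=np.r_[L[:2]-.07*d,.127]
print(H,r.T@(H-t)*1000,'jaw ang',np.degrees(np.arctan2(r[1,2],r[0,2]))+90)
print(np.r_[[.5903,-.1997]-.07*d])
E
```

```text
[ 0.5903 -0.1999  0.044 ] [ 0.4631 -0.2293  0.053 ] [ 0.5552 -0.2071  0.053 ] 0.13057596998055784 12.983666625079966 13.514290165119668
[ 0.5221 -0.2156  0.127 ] [-1.5718  0.6033 -0.9531] jaw ang 14.97508587937476
[ 0.5221 -0.2154]
```

The handle runs at about 13°, and the handle point is (0.522, -0.2155), within 2 mm of the tool. Descending.

```bash
python3 -m creep '[[85,-1,30,-1,2],[85,-1,65,-1,2],[85,-1,100,-1,2],[85,-1,120,-1,2],[85,-1,124,-1,2],[85,-1,124,-1,2],[85,-1,124,-1,2]]'; python3 - <<'E'
from h import *
np.set_printoptions(precision=4,suppress=True)
r,t=R();print(r,t)
im=eyes.read_camera('wrist');cv2.imwrite('pics/w10.png',im[:,:,::-1])
im=eyes.read_camera('side');cv2.imwrite('pics/s10.png',cv2.resize(im[250:370,290:430],None,fx=5,fy=5)[:,:,::-1])
E
```

```text
clock: 11.83
tool_pos: [0.5239, -0.2157, 0.0047]
tcp_rot: [-0.084, 0.076, -0.702, 0.704]
force: [0.3, 0.1, 0.5]
finger_gap: 0.995
[[-0.9741  0.0115  0.2256]
 [-0.2257 -0.0016 -0.9742]
 [-0.0108 -0.9999  0.0041]] [ 0.5239 -0.2157  0.0047]
```

View pics/w10.png

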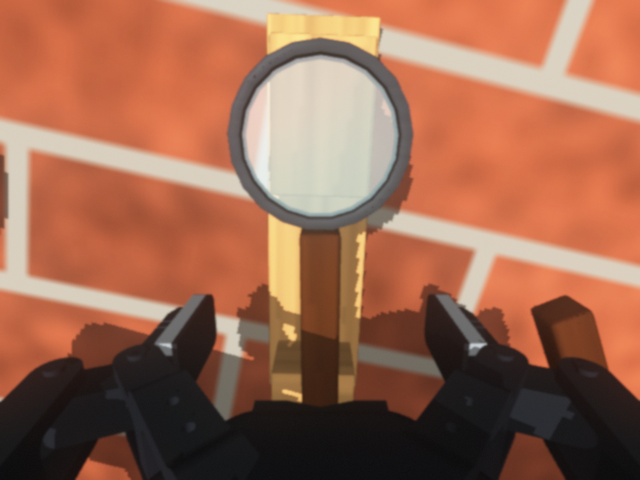

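View pics/s10.png

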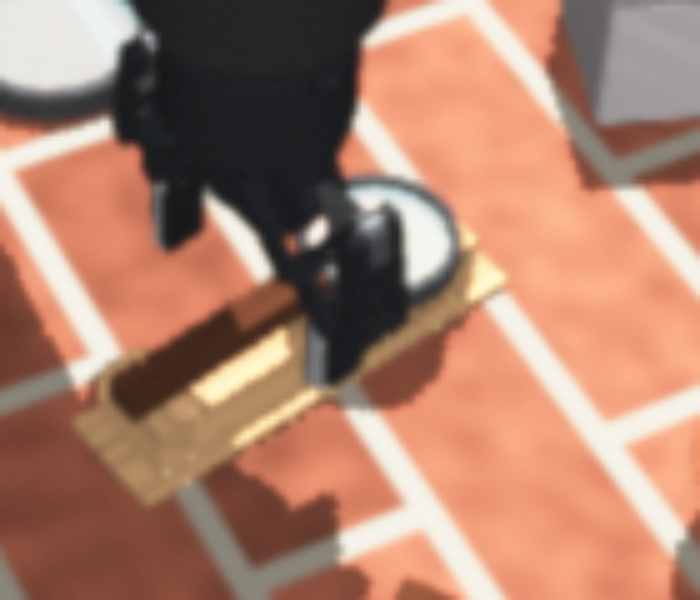

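Handle at column 320, centred between the fingers and aligned. Going 5 mm lower and closing.

```bash
python3 -m creep '[[85,0,5,0,0],[85,0,5,0,0],[40,0,5,0,0],[25,0,5,0,0],[0,0,5,0,0],[0,0,5,0,0],[0,0,5,0,0],[0,0,5,0,0],[0,0,5,0,0],[0,0,5,0,0]]'; python3 - <<'E'
from h import *
np.set_printoptions(precision=4,suppress=True)
r,t=R();print(r,t)
im=eyes.read_camera('wrist');cv2.imwrite('pics/w11.png',im[:,:,::-1])
E
```

```text
clock: 12.77
tool_pos: [0.5246, -0.2159, 0.0007]
tcp_rot: [-0.085, 0.075, -0.701, 0.704]
force: [-1.0, -0.1, 2.6]
finger_gap: 0.169
[[-0.9742  0.0136  0.2253]
 [-0.2253 -0.0017 -0.9743]
 [-0.0129 -0.9999  0.0047]] [ 0.5246 -0.2159  0.0007]
```

View pics/w11.png

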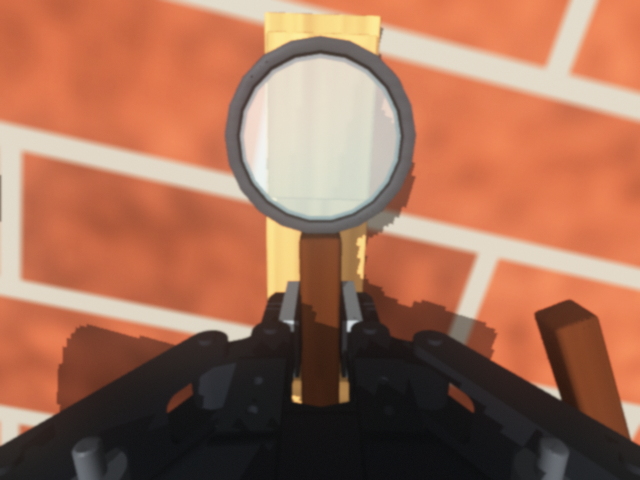

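```bash
python3 -m creep '[[0,0,-10,0,0],[0,0,-25,0,0],[0,0,-45,0,0],[0,0,-65,0,0],[0,0,-85,0,0],[0,0,-105,0,0],[0,0,-110,0,0],[0,0,-110,0,0]]'; python3 - <<'E'
from h import *
np.set_printoptions(precision=4,suppress=True)
r,t=R();print(r,t)
im=eyes.read_camera('wrist');cv2.imwrite('pics/w12.png',im[:,:,::-1])
im=eyes.read_camera('side');cv2.imwrite('pics/s12.png',cv2.resize(im[200:360,290:430],None,fx=4,fy=4)[:,:,::-1])
rg=np.array([[-0.9742,0.0136,0.2253],[-0.2253,-0.0017,-0.9743],[-0.0129,-0.9999,0.0047]])
lt=rg.T@(np.array([.5903,-.1999,.042])-[.5246,-.2159,.0007]);print('lens in tool',lt,'up now',r@rg.T@[0,0,1])
l=t+r@lt;print('lens now',l)
S=np.array([.583,.196,.1234]);print('delta tool to S+20mm',r.T@(S+[0,0,.02]-l)*1000)
E
```

```text
clock: 13.48
tool_pos: [0.5242, -0.2159, 0.1128]
tcp_rot: [-0.086, 0.074, -0.701, 0.704]
force: [0.0, -0.4, -1.2]
finger_gap: 0.174
[[-0.9741  0.0173  0.2254]
 [-0.2255 -0.002  -0.9742]
 [-0.0164 -0.9998  0.0058]] [ 0.5242 -0.2159  0.1128]
lens in tool [-0.0681 -0.0404 -0.0006] up now [-0.0037  0.0003  1.    ]
lens now [ 0.5897 -0.1998  0.1543]
delta tool to S+20mm [ -82.5324   10.0387 -387.213 ]
```

View pics/w12.png

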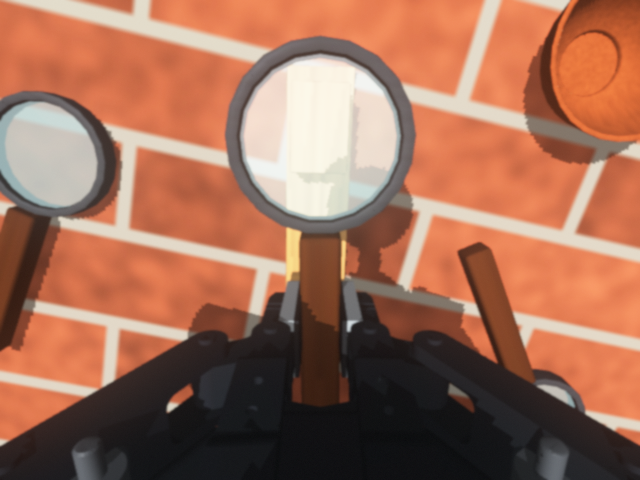

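View pics/s12.png

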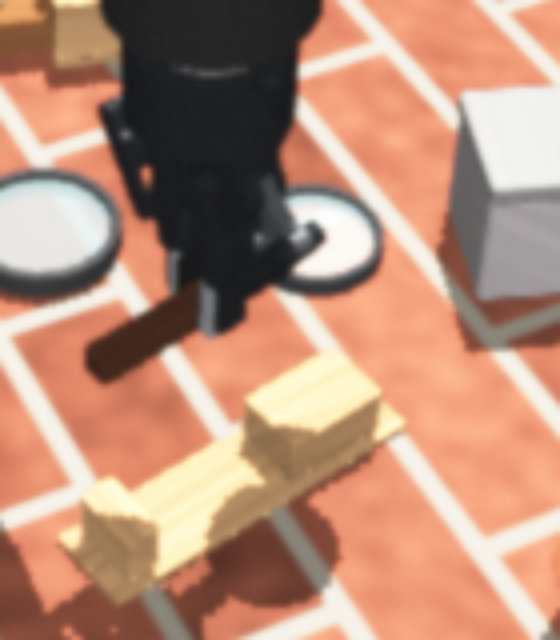

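Lens lifted with no slip; the rim stays at (321,134) in the wrist view. Moving across.

```bash
python3 -m creep '[[0,-5,0,-20,0],[0,-10,0,-48,0],[0,-17,0,-78,0],[0,-23,2,-108,0],[0,-29,3,-138,0],[0,-36,4,-168,0],[0,-42,5,-198,0],[0,-48,6,-228,0],[0,-55,7,-258,0],[0,-61,8,-288,0]]'; python3 -m creep '[[0,-6,1,-28,0],[0,-12,2,-52,0],[0,-15,2,-70,0],[0,-15,2,-70,0],[0,-15,2,-70,0]]'; cat >> h.py <<'E'
rg=np.array([[-0.9742,0.0136,0.2253],[-0.2253,-0.0017,-0.9743],[-0.0129,-0.9999,0.0047]])
lt=np.array([-0.0681,-0.0404,-0.0006])
def lens():
    r,t=R();return t+r@lt, r@rg.T@[0,0,1], r
E
python3 - <<'E'
from h import *
np.set_printoptions(precision=4,suppress=True)
l,u,r=lens();print(l,u,np.degrees(np.arccos(u[2])));print(r)
S=np.array([.583,.196,.1234]);print(r.T@(S-l)*1000)
E
```

```text
clock: 14.42
tool_pos: [0.5162, 0.0799, 0.1003]
tcp_rot: [-0.084, 0.076, -0.701, 0.704]
force: [0.9, -0.6, -0.8]
finger_gap: 0.169
clock: 14.83
tool_pos: [0.5141, 0.1519, 0.0966]
tcp_rot: [-0.084, 0.078, -0.701, 0.704]
force: [-0.6, -1.7, -0.8]
finger_gap: 0.168
[0.58   0.1681 0.1375] [0.005  0.0021 1.    ] 0.3660298772287288
[[-0.974   0.0086  0.2266]
 [-0.2266 -0.0037 -0.974 ]
 [-0.0076 -1.      0.0056]]
[ -9.1666  14.0627 -26.569 ]
```

```bash
python3 -m creep '[[0,-4,4,-10,0],[0,-7,8,-18,0],[0,-9,12,-25,0],[0,-9,14,-27,0],[0,-9,14,-27,0],[0,-9,14,-27,0]]'; python3 - <<'E'
from h import *
np.set_printoptions(precision=4,suppress=True)
l,u,r=lens();print(l,u)
im=eyes.read_camera('wrist');cv2.imwrite('pics/w14.png',im[:,:,::-1])
for c in('top','side'):
  im=eyes.read_camera(c);cv2.imwrite('pics/%s14.png'%c,im[:,:,::-1])
for c in('wrist','top','side'):
  for p in('lens','sample','mark'):
   for d in models.mark_of(c,p)[:3]:
    q=np.array(d['location'])
    if q[0]>.5 and q[1]>.1: print(c,p,round(d['conf'],2),q)
s=cv2.imread('pics/side14.png')[130:250,220:380];t=cv2.imread('pics/top14.png')[150:270,200:320]
cv2.imwrite('pics/c14.png',np.hstack([cv2.resize(s,None,fx=3,fy=3,interpolation=2),cv2.resize(t,None,fx=2.6,fy=3,interpolation=2)]))
E
```

```text
clock: 15.33
tool_pos: [0.5167, 0.1799, 0.0822]
tcp_rot: [-0.083, 0.078, -0.701, 0.704]
force: [-0.1, 0.9, -0.0]
finger_gap: 0.171
[0.5825 0.1961 0.1231] [0.0057 0.0026 1.    ]
wrist lens 0.82 [0.5811 0.1968 0.1232]
wrist sample 0.35 [0.5048 0.2217 0.0366]
top sample 0.65 [0.5861 0.1989 0.0265]
top mark 0.43 [0.7128 0.1597 0.1239]
side lens 0.89 [0.5799 0.1957 0.1274]
side sample 0.84 [0.5848 0.1984 0.0306]
side sample 0.28 [ 0.6354  0.3736 -0.0024]
side mark 0.39 [0.709  0.1613 0.1215]
```

View pics/c14.png

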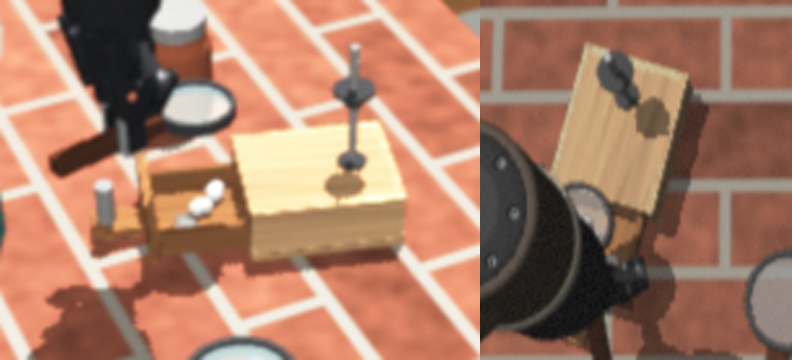

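View pics/w14.png

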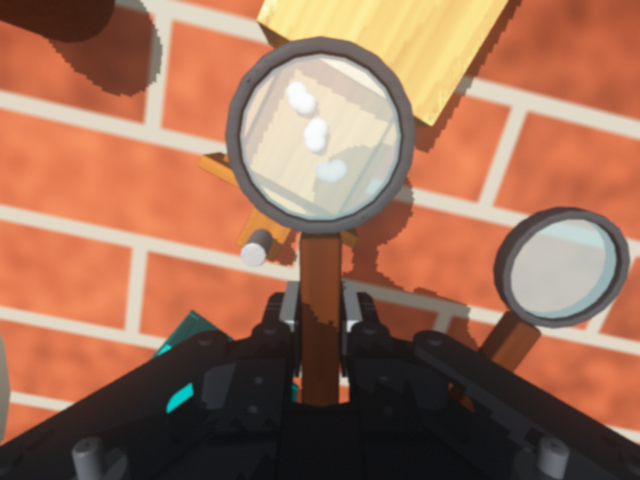

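```bash
python3 - <<'E'
from h import *
np.set_printoptions(precision=4,suppress=True)
l,u,r=lens();print('lens',l)
print('wrist: beans',[wray(v,.022) for v in((302,98),(315.5,135),(331,170))],'lens',wray((320.5,134.5),l[2]))
for c,p in(('side','lens'),('side','mark')):
  im=eyes.read_camera(c)
  for d in models.cut_out(c,p)[:5]:
    ys,xs=np.where(d['pixels']);print(p,round(d['conf'],2),xs.min(),xs.max(),ys.min(),ys.max())
print('proj lens model',proj('side',l),'mark model',proj('side',[.7105,.1618,.1232]),proj('top',[.7105,.1618,.1232]))
im=eyes.read_camera('side')[140:180,260:360]
cv2.imwrite('pics/s15.png',cv2.resize(im,None,fx=8,fy=8,interpolation=2)[:,:,::-1])
E
```

```text
lens [0.5828 0.1963 0.1235]
wrist: beans [array([0.6035, 0.211 , 0.022 ]), array([0.5839, 0.1979, 0.022 ]), array([0.5648, 0.1831, 0.022 ])] lens [0.5842 0.1954 0.1235]
lens 0.67 219 320 242 274
lens 0.61 305 380 367 479
lens 0.55 236 299 156 188
mark 0.54 191 204 182 191
mark 0.23 251 303 182 217
proj lens model [284.1913 165.7838] mark model [337.7403 160.2327] [252.3574 173.456 ]
```

View pics/s15.png

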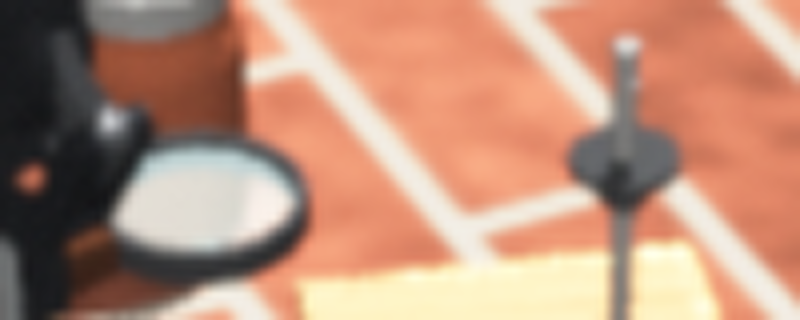

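Side view: the rim centre row of 165.6 matches the model (165.8), and the disc centre of about 160.0 matches too (160.2). Lens height is therefore 0.1235, against a mark height of about 0.1235. The wrist view puts the bean middle 2–2.5 mm to +y of the lens, so I'll nudge by that and settle.

```bash
python3 -m creep '[[0,-1,0,-2,0],[0,-1,0,-2,0],[0,-1,0,-2,0],[0,-1,0,-2,0],[0,-1,0,-2,0],[0,-1,0,-2,0],[0,-1,0,-2,0],[0,-1,0,-2,0]]'; python3 - <<'E'
from h import *
np.set_printoptions(precision=4,suppress=True)
for i in range(3):
  im=eyes.read_camera('wrist');l,u,r=lens();print(l,u,abs(telemetry.observe()['qd']).max())
print('beans',wray((315.5,135),.022))
cv2.imwrite('pics/w16.png',im[:,:,::-1])
im=eyes.read_camera('side');cv2.imwrite('pics/s16.png',im[:,:,::-1])
s=telemetry.observe();print(s['clock'],s['force'],s['finger_gap'])
E
```

```text
clock: 16.85
tool_pos: [0.5174, 0.1824, 0.0825]
tcp_rot: [-0.083, 0.078, -0.701, 0.704]
force: [-1.0, 0.3, -0.8]
finger_gap: 0.171
[0.5832 0.1985 0.1234] [0.0051 0.0021 1.    ] 0.001571393976660161
[0.5832 0.1985 0.1235] [0.005  0.0021 1.    ] 0.0012924296770600628
[0.5832 0.1986 0.1235] [0.005  0.0021 1.    ] 0.0009426823523593723
beans [0.5844 0.2001 0.022 ]
17.05 [ 1.07    0.4918 -0.1603] 0.17133691479829338
```

View pics/w16.png

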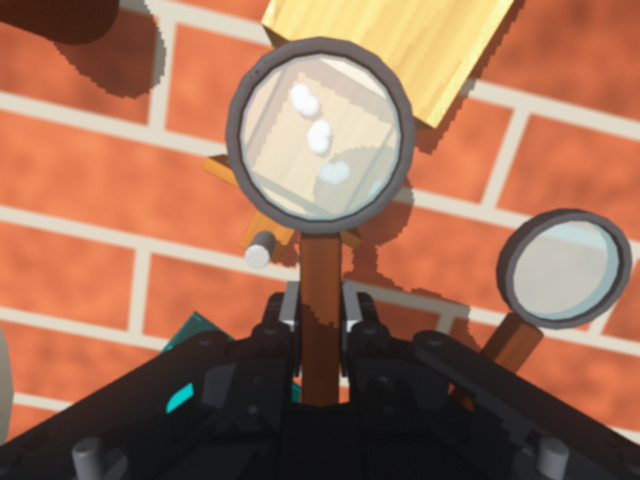

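View pics/s16.png

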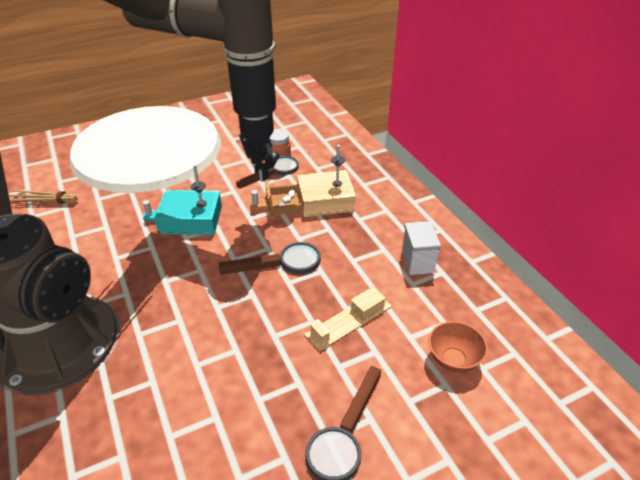

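The middle bean at (319,137) now sits under the rim centre at (320,134). The lens is still and level to about 0.3°, and the jar, tin and bowl haven't moved. Handing in.

```bash
python3 -c "
from plant import env
print(env.hand_in())"
```

```text
the job is handed in; nothing more can be done
None
```

I pulled the tray out to its stop: the last pull built to about 30 N with no further motion, after 58 mm of travel. I then gripped the small lens by its handle and handed in at 17 s while holding it above the beans.

**Last checks:**

| Check | Result |
|---|---|
| Lens position (x, y, z), m | (0.583, 0.1985, 0.1235) |
| Marker disc height, m | about 0.1235; individual readings 0.1215–0.1243 |
| Middle of the beans (x, y), m | about (0.584, 0.198); single estimates differ by a few mm |
| Tilt, from the arm's pose | about 0.3° |
| Stillness | the lens position did not change over three readings |

In the pictures the lens touched only the gripper. The jar, tin, bowl and disc showed no movement.

**What disagreed or failed:**
- **First grip on the knob missed:** the real fingertips end about 30 mm short of the reported TCP. I saw this in the side and wrist views and gripped that much lower from then on.
- **Lens height:** one network reading of the side camera put the lens at 0.127 m, about 4 mm higher than the arm's pose. My own measurement in the side picture agreed with 0.1235 m.

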